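# Load the spindle and show it to the inspection camera

### The job

Slide the wide aluminium collar and then the narrow one down over the post of the spindle, each fully home, while the spindle stands in its holder. Then lift the loaded spindle out by the bare top of its post and finish holding it still in the air, upright, in front of the inspection camera: centred above the ring mark on the camera's base plate, the collars level with the lens, and the long side of the spindle's foot square across the line of sight. Do not let go of it at the end, do not touch the camera stand, and leave the other things on the bench where they are.

Things in the scene. Friction and masses are not known exactly. Their poses are not given: they have to be found in the camera images.
- spindle: Loose steel part in the holder, 0.25 kg: oblong foot 30 (x) x 62 (y) x 14 mm high, on it a round seat 28 mm across, 3 mm thick, then an upright post 16 mm across (top 4 mm tapered to 11 mm), its tip 75 mm above the foot's underside; with both collars home the top 34 mm stay bare. Origin: centre of the foot's underside; z up the post, y along the foot's long side.
- seat_low (a point): point on the spindle's axis 17 mm above the underside of its foot (top of the round seat): the underside of the wide collar rests here when home
- seat_high (a point): point on the spindle's axis 29 mm above the underside of its foot: the underside of the narrow collar rests here when home on the wide one, so this is the seam between the two collars
- collar_wide: plain aluminium collar (thick ring) lying flat on the bench, outside 58 mm, bore 22 mm, 12 mm thick, 80 g nominal, a small dark screw in its rim. Origin: centre of its underside, z up through the bore.
- collar_narrow: plain aluminium collar like the other but outside 42 mm, bore 22 mm, 12 mm thick, 40 g nominal. Origin: centre of its underside, z up through the bore. The two collars change places from run to run.
- holder: Dark steel block fixed to the bench, 48 (x) x 80 (y) x 14 mm high, a bolted ear 10 mm high at each y end (120 mm in all). Oblong pocket 34 x 66 mm, 8 mm deep, open above; the spindle's foot stands in it with 2 mm play a side, its underside 6 mm above the bench. Origin: centre of the underside; y along the pocket's long side.
- camera_stand: Inspection camera fixed to the bench. Grey base plate 10 mm thick, x -55 to +205 mm, 100 mm wide, with a black ring mark 48 mm across; at its far end a column with a grey camera (46 mm wide, top 153 mm above the bench), lens 38 mm across, front at x = 109 mm, axis 130 mm above the bench. Origin: on the bench under the mark's centre; x from mark to camera, z up; the lens looks along -x.
- view_point (a point): point on the lens axis straight above the centre of the ring mark, 130 mm above the bench and 109 mm in front of the lens: the seam between the collars is to be held here, with the spindle's y axis parallel (either way round) to the camera stand's y axis
- tape_measure: bystander: white tape rule, 78x81x34 mm, origin at the centre of its underside; leave it alone
- nose_cone: bystander: green printed nose cone lying on its side, 83x51x52 mm, origin at the centre of its underside; leave it alone
- blue_cap: bystander: blue printed cap, 42x42x24 mm, origin at the centre of its underside; leave it alone
Things that resemble listed ones, but are neither listed nor needed, are in the scene too. What is shaped like the collar_narrow but blue or pink is not meant.

How it is judged:
By the outcome, as a careful person would: the job done as asked, in the order asked, and still so for the second after the job is handed in, while the arm keeps its last pose, push and grip.
It also fails if it takes over 58 s, if anything falls off the work surface, if the arm or the gripper's body presses on something with over 40 N, if the wrist force passes 120 N, or if a joint passes its speed limit or range.

### The arm

A 6-joint arm with a two-finger parallel gripper is mounted at the origin on a cart in front of the work surface, level with it; the furniture and walls round the work are solid. World frame = base frame: x ahead of the robot, y to its left, z up, the work surface at z = 0. Lengths are in m, angles in rad, forces in N, time in s.
With the tool pointing down it reaches from about 0.3 to 0.825 m from the base axis. Payload 5.4 kg.
Tool frame: the origin (TCP) lies on the centre line of the jaws, within the pads' length; the fingertips stand 8 mm ahead of it and the grasp point (between the pads) lies 11 mm behind it; z points along the fingers, x is the direction in which the jaws open and shut, and the axes are right-handed (so a half turn about z gives the same grasp; the last joint's range is limited). The gripper opens to 92 mm and grips with 3 to 60 N. Pads are 20 mm wide; open, the fingers measure 128 mm over their backs; the gripper's body (75 mm by 189 mm) begins 69 mm behind the grasp point.
Start: joints at [-1.378, 0.158, 1.597, -0, 1.386, -0.21], TCP at [0.225, -0.529, 0.223] pointing down, gripper open.
Joint ranges: [-2.91, 2.91], [-0.94, 2.29], [0.18, 2.7], [-1.29, 4.43], [0.17, 2.64], [-3, 3]. Speed limits (rad/s): [2.57, 2.57, 3.14, 3.14, 3.14, 3.14].

### API

Orientations are given as a 3x3 rotation matrix whose columns are the frame's x, y, z axes.
In Python, from plant import env gives the robot as it stands.
- The arm moves only by the tool servo_tool, never from a script. Its arguments are lists of equal length, an entry for each row: "translation": the shift along the tool's x, y, z in units of 40 mm (1.0 is 40 mm), a list of three; "turn": the turn, a rotation vector about the tool's x, y, z in rad, a list of three; "hand": the opening, from 0 (shut) to 1 (fully open). A call has 1 to 5 rows; each row shifts and turns the commanded pose from where the row before left it, along the tool's axes as they then stand; what a row does not reach is not made up. A row lasts 1/10 s, in which the tool goes at most 50 mm and 8.59 degrees, less where a joint would pass 70% of its speed; a pose out of reach is approached as far as the arm can. A call is refused whole if a number of a shift passes 1 or a number of a turn 0.15, either way. A call with a gripper value outside its range is refused whole. The fingers move at their own pace and stop on an object; "grip_force" is the grip in N (left out, the last holds). Time passes only in rows, so rows that do not move let the fingers close. It gives the time, the measured TCP pose, the force and the opening at its end, in the units of the state.
- env.get_obs(): the state, without advancing time (a new reading comes with each control period).
- env.capture(name): name is "scene" or "top"; returns the picture (420x560x3 uint8, red, green, blue); there is no depth.
- env.get_calibration(name): a dict with "fx", "fy", "cx", "cy" (pixels), "dist_coeffs" ([k1, k2, p1, p2, k3] as OpenCV has them; the pictures are not rectified), "eye" and "rotation" of the camera in the world. Camera axes: x right, y down, z forward; pixel columns grow to the right and rows downward; lengths in m; the calibration is good to about 2 mm. A picture is of the moment at which its call begins. get_calibration takes no time and is no camera call.
- env.job_done(): hands the job in, once; it reports no verdict.
The state is a dict: "time_s": time; "qpos": joint angles; "joint_vel": joint speeds; "joint_torque": joint torques, N m; "eef_pos": TCP position; "tcp_rot": TCP orientation; "ft_force": force on the tool from outside, world axes, zero at the start; "moment": the same for the moment, N m; "opening": opening from 0.0 (shut) to 1.0 (fully open).
Only numpy, scipy, OpenCV 4.12 (cv2) and the standard library are available. Lean on these libraries where they do the work, as an engineer would, in place of code of your own. Each camera call takes 0.05 s, during which the arm holds its last target. There are 200 camera calls.

## Working session

There is one attempt and no reset: what is moved stays moved. The work goes in short steps, Python scripts to look and compute and a tool call to move; the robot and the scene stay as the last step left them, time stands still between calls to the robot, and variables do not carry over. Pictures are saved under pics/ and viewed, about 8 in all and at most 12, crops included, and the job is handed in when it is done.

Besides the shell and the picture viewer there is one more tool, called after "Call:" as name(argument=value, ...) on one line, values as JSON. servo_tool: Moves the arm, as the interface text tells. Its arguments: {"type":"object","properties":{"translation":{"type":"array"},"turn":{"type":"array"},"hand":{"type":"array"},"grip_force":{"type":"number"}},"required":["translation","turn","hand"]}

```bash
mkdir -p pics; ls; python3 - <<'E'
from plant import env
import cv2
for n in("scene","top"):
    cv2.imwrite(f"pics/{n}0.png",env.capture(n)[:,:,::-1]); print(n,env.get_calibration(n))
o=env.get_obs();print(o)
E
```

```text
pics
scene {'fx': 411.8216292022236, 'fy': 411.8216292022236, 'cx': 281.1871630235174, 'cy': 212.1767923063143, 'dist_coeffs': array([-0.01080652,  0.        ,  0.        ,  0.        ,  0.        ]), 'eye': array([0.20938049, 0.58905616, 0.84413248]), 'rotation': array([[-0.86950318, -0.35911096,  0.33912173],
       [-0.49359533,  0.60657934, -0.62323763],
       [ 0.01810723, -0.709296  , -0.70467816]])}
top {'fx': 454.62576650937655, 'fy': 454.62576650937655, 'cx': 278.5554707855111, 'cy': 215.21450307595543, 'dist_coeffs': array([-0.12975072,  0.        ,  0.        ,  0.        ,  0.        ]), 'eye': array([ 0.38054858, -0.06008297,  1.58370612]), 'rotation': array([[-1.51317435e-03, -9.91511984e-01,  1.30006522e-01],
       [-9.99998161e-01,  1.65345830e-03,  9.71121647e-04],
       [-1.17783911e-03, -1.30004814e-01, -9.91512663e-01]])}
{'time_s': 0.1, 'qpos': array([-1.37810615e+00,  1.58972718e-01,  1.59810069e+00,  1.03139790e-05,
        1.38618341e+00, -2.10090242e-01]), 'joint_vel': array([-0.00140382, -0.0008068 , -0.00318731,  0.00033832,  0.00043291,
        0.00075248]), 'joint_torque': array([ 8.53753372e-04, -3.86505926e+01, -3.22958922e+01,  7.04443222e-02,
        3.39753844e-02, -4.58265174e-05]), 'eef_pos': array([ 0.22526922, -0.52844339,  0.22172765]), 'tcp_rot': array([[ 3.91975770e-01, -9.19975489e-01, -3.08735509e-04],
       [-9.19974105e-01, -3.91975729e-01,  1.63530225e-03],
       [-1.62545481e-03, -3.56970185e-04, -9.99998615e-01]]), 'ft_force': array([ 0.37452259, -0.27433517, -0.56397796]), 'moment': array([ 0.007981  , -0.02221519, -0.0130857 ]), 'opening': 0.9945554452776583}
```

View pics/scene0.png

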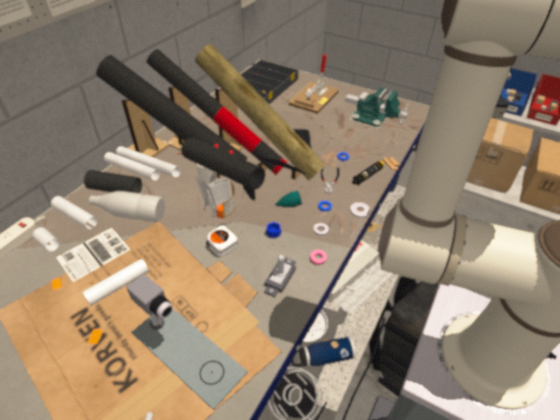

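View pics/top0.png

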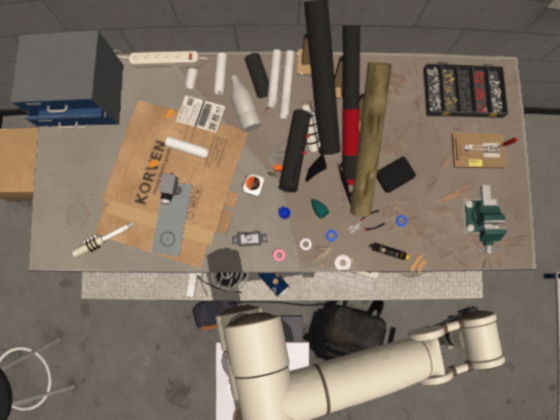

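Scene shows wide collar candidate at (360,209) [top (343,262)] and narrow at (321,229) [top (306,243)]. Lookalikes: pink ring (318,257)/(279,255), and blue rings (325,206), (343,157)/(331,236), (401,221). The holder with spindle is at (281,275)/(249,239), and the ring mark is at (211,372)/(168,239). I'll crop close.

```bash
python3 - <<'E'
import cv2,numpy as np
t=cv2.imread("pics/top0.png");s=cv2.imread("pics/scene0.png")
a=cv2.resize(t[215:275,230:360],None,fx=6,fy=6,interpolation=cv2.INTER_CUBIC)
cv2.imwrite("pics/c1.png",a)
b=cv2.resize(s[190:300,250:383],None,fx=5,fy=5,interpolation=cv2.INTER_CUBIC)
cv2.imwrite("pics/c2.png",b)
E
cat > h.py <<'E'
import numpy as np,cv2
from plant import env
def K(n):
    c=env.get_calibration(n);return c,np.array([[c['fx'],0,c['cx']],[0,c['fy'],c['cy']],[0,0,1]])
def ray(n,u,v):
    c,k=K(n);p=cv2.undistortPoints(np.array([[[u,v]]],float),k,c['dist_coeffs'])[0,0]
    return c['eye'],c['rotation']@np.array([p[0],p[1],1])
def onz(n,u,v,z):
    e,d=ray(n,u,v);return e+d*(z-e[2])/d[2]
def proj(n,P):
    c,k=K(n);q=(np.atleast_2d(P)-c['eye'])@c['rotation']
    return cv2.projectPoints(q,np.zeros(3),np.zeros(3),k,c['dist_coeffs'])[0][:,0]
E
```

```text
(no output)
```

View pics/c1.png

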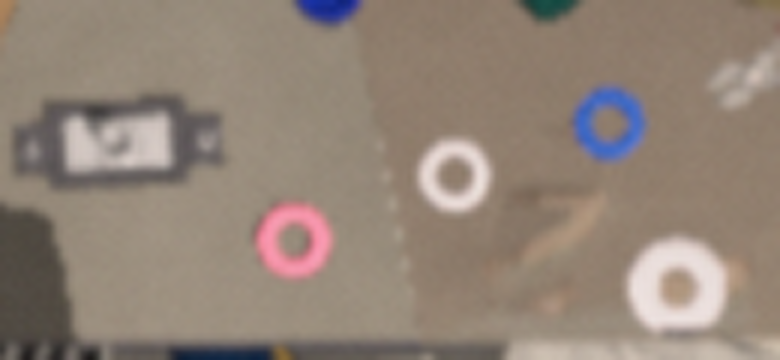

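View pics/c2.png

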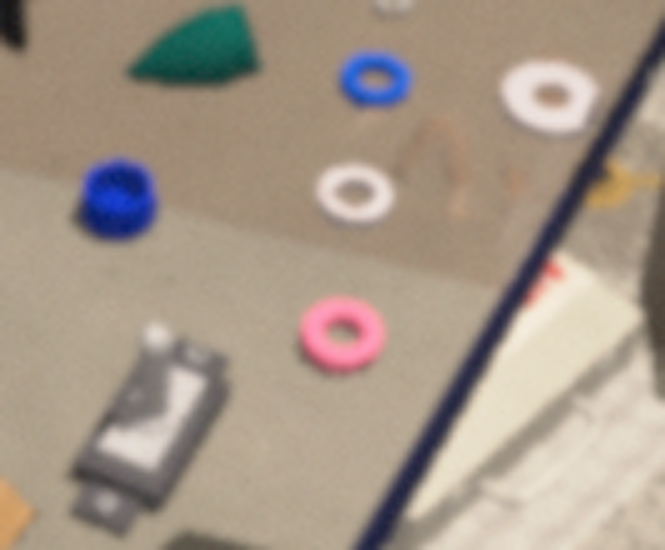

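c1/c2 show the bare aluminium narrow collar (c1 455,175; c2 355,193) and wide collar (c1 678,286; c2 550,96). The pink and blue rings are decoys. Spindle tip is at c2 (155,335), with the foot at c1 (117,140). Next I'll measure by segmentation.

```bash
python3 - <<'E'
from h import *
S={n:cv2.imread(f"pics/{n}0.png") for n in("scene","top")}
def blob(n,x0,x1,y0,y1,thr):
    c=cv2.cvtColor(S[n][y0:y1,x0:x1],cv2.COLOR_BGR2GRAY)
    c=cv2.resize(c,None,fx=8,fy=8,interpolation=cv2.INTER_CUBIC)
    cs,_=cv2.findContours((c>thr).astype(np.uint8),cv2.RETR_EXTERNAL,cv2.CHAIN_APPROX_NONE)
    k=max(cs,key=cv2.contourArea).reshape(-1,2).astype(float)
    return (k+.5)/8-.5+[x0,y0]
for nm,boxes in {"wide":{"top":(330,355,250,273),"scene":(347,370,198,219)},"narrow":{"top":(296,316,234,254),"scene":(310,332,220,238)}}.items():
    for n,b in boxes.items():
        k=blob(n,*b,175)
        P=np.array([onz(n,u,v,.012)[:2] for u,v in k])
        c,r=cv2.minEnclosingCircle(P.astype(np.float32))
        print(nm,n,"encl",np.round(c,4),round(r*2,4),"mid",np.round((P.min(0)+P.max(0))/2,4),np.round(np.ptp(P,axis=0),4))
f=lambda X,Y:((X+.5)/6-.5+230,(Y+.5)/6-.5+215)
g=lambda X,Y:((X+.5)/5-.5+250,(Y+.5)/5-.5+190)
print("ears",onz("top",*f(32,150),.01),onz("top",*f(206,140),.01))
for q in [(62,108),(170,104),(175,168),(66,174)]: print("foot top",onz("top",*f(*q),.02))
print("tip scene",onz("scene",*g(155,333),.081))
a=[cv2.resize(S["top"][170:260,140:200],None,fx=6,fy=6,interpolation=cv2.INTER_CUBIC),cv2.resize(S["scene"][310:400,180:250],None,fx=6,fy=6,interpolation=cv2.INTER_CUBIC)]
cv2.imwrite("pics/c3.png",np.hstack(a))
E
```

```text
wide top encl [ 0.4216 -0.2797] 0.0599 mid [ 0.4232 -0.2792] [0.0534 0.0579]
wide scene encl [ 0.42   -0.2767] 0.0613 mid [ 0.4228 -0.2769] [0.0546 0.06  ]
narrow top encl [ 0.4868 -0.151 ] 0.042 mid [ 0.4865 -0.151 ] [0.0403 0.0407]
narrow scene encl [ 0.4858 -0.1485] 0.0449 mid [ 0.4856 -0.1493] [0.0441 0.0429]
ears [0.50179661 0.09312864 0.01      ] [ 0.50752195 -0.00762222  0.01      ]
foot top [0.52526431 0.075073   0.02      ]
foot top [0.52751554 0.01282436 0.02      ]
foot top [0.49061718 0.00981134 0.02      ]
foot top [0.48720306 0.07245003 0.02      ]
tip scene [0.50461581 0.04380766 0.081     ]
```

View pics/c3.png

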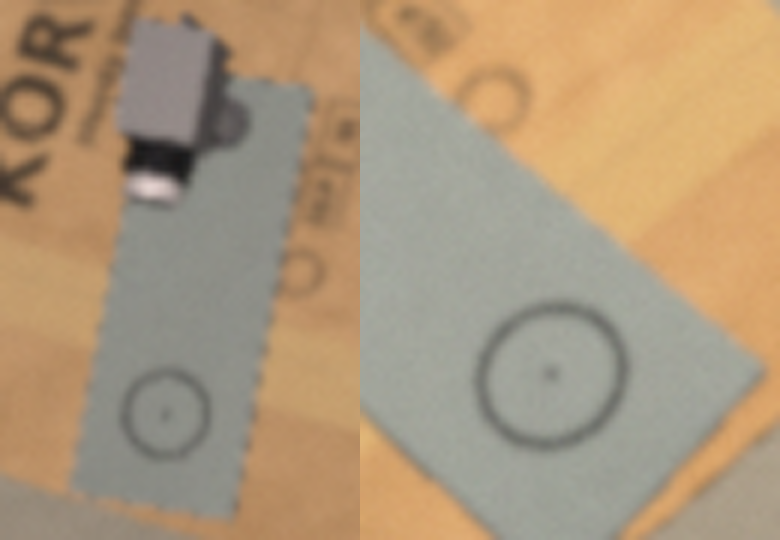

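Call:
servo_tool(translation=[[0, 0, 0.6], [0, 0, 0.6], [0, 0, 0.6]], turn=[[0, 0, 0.1344], [0, 0, 0.1344], [0, 0, 0.1344]], hand=[1, 1, 1], grip_force=30)

```text
time_s: 0.4
eef_pos: [0.2253, -0.5287, 0.1494]
tcp_rot: [[-0.006, -1.0, -0.0], [-1.0, 0.006, 0.0], [-0.0, 0.0, -1.0]]
ft_force: [-0.5, -0.3, -0.4]
opening: 1.002
```

Call:
servo_tool(translation=[[-0.89, -0.7, 0], [-0.89, -0.7, 0], [-0.89, -0.7, 0], [-0.89, -0.7, 0], [-0.89, -0.7, 0]], turn=[[0, 0, 0], [0, 0, 0], [0, 0, 0], [0, 0, 0], [0, 0, 0]], hand=[1, 1, 1, 1, 1])

```text
time_s: 0.9
eef_pos: [0.3661, -0.3492, 0.1502]
tcp_rot: [[-0.001, -1.0, -0.0], [-1.0, 0.001, 0.001], [-0.001, 0.0, -1.0]]
ft_force: [0.7, 0.1, -0.3]
opening: 0.999
```

Call:
servo_tool(translation=[[-0.89, -0.7, 0], [-0.89, -0.7, 0], [0, 0, 0]], turn=[[0, 0, 0], [0, 0, 0], [0, 0, 0]], hand=[1, 1, 1])

```text
time_s: 1.2
eef_pos: [0.4235, -0.2756, 0.1501]
tcp_rot: [[0.006, -1.0, 0.0], [-1.0, -0.006, 0.002], [-0.002, -0.0, -1.0]]
ft_force: [-1.3, -0.2, -0.6]
opening: 1.0
```

```bash
python3 - <<'E'
from h import *
f=lambda X,Y:((X+.5)/6-.5+140,(Y+.5)/6-.5+170)
g=lambda X,Y:((X-360+.5)/6-.5+180,(Y+.5)/6-.5+310)
print("mark",onz("top",*f(166,414),.01),onz("scene",*g(551,374),.01))
a,b=onz("top",*f(313,88),.01),onz("top",*f(237,520),.01)
l,l2=onz("top",*f(130,170),.01),onz("top",*f(72,488),.01)
print(a,b,l,l2)
for p,q in((b,a),(l2,l)): print(np.degrees(np.arctan2(*(q-p)[[1,0]])))
a,b=onz("scene",*g(770,370),.01),onz("scene",*g(430,70),.01)
print("scene edge",a,b,np.degrees(np.arctan2(*(b-a)[[1,0]])))
E
```

```text
mark [0.50510934 0.33087293 0.01      ] [0.50383665 0.3314504  0.01      ]
[0.69804185 0.24881736 0.01      ] [0.44358459 0.28749854 0.01      ] [0.64937384 0.35683215 0.01      ] [0.46177138 0.38546459 0.01      ]
-8.643611147066238
-8.67768690916203
scene edge [0.43951402 0.29252428 0.01      ] [0.61309918 0.25935876 0.01      ] -10.816680450873013
```

Call:
servo_tool(translation=[[0.06, 0.03, 0.9], [0, 0, 0.9], [0, 0, 0.9], [0, 0, 0.5], [0, 0, 0.27]], turn=[[0, 0, 0], [0, 0, 0], [0, 0, 0], [0, 0, 0], [0, 0, 0]], hand=[1, 1, 1, 1, 1])

```text
time_s: 1.7
eef_pos: [0.4185, -0.2815, 0.0094]
tcp_rot: [[-0.001, -1.0, -0.003], [-1.0, 0.001, 0.003], [-0.003, 0.003, -1.0]]
ft_force: [1.0, 0.7, -0.6]
opening: 1.0
```

Call:
servo_tool(translation=[[0, 0, 0], [0, 0, 0], [0, 0, 0], [0, 0, 0], [0, 0, 0]], turn=[[0, 0, 0], [0, 0, 0], [0, 0, 0], [0, 0, 0], [0, 0, 0]], hand=[1, 0.8, 0.6, 0.5, 0.4])

```text
time_s: 2.2
eef_pos: [0.4206, -0.2823, 0.0125]
tcp_rot: [[-0.0, -1.0, 0.001], [-1.0, 0.0, -0.0], [0.0, -0.001, -1.0]]
ft_force: [0.6, 1.2, 1.2]
opening: 0.677
```

Call:
servo_tool(translation=[[0, 0, 0], [0, 0, 0], [0, 0, 0], [0, 0, 0], [0, 0, 0]], turn=[[0, 0, 0], [0, 0, 0], [0, 0, 0], [0, 0, 0], [0, 0, 0]], hand=[0.4, 0.4, 0.4, 0.4, 0.4])

```text
time_s: 2.7
eef_pos: [0.4206, -0.2823, 0.0124]
tcp_rot: [[-0.0, -1.0, 0.0], [-1.0, 0.0, 0.0], [-0.0, -0.0, -1.0]]
ft_force: [-1.0, 2.7, 5.4]
opening: 0.625
```

Call:
servo_tool(translation=[[0, 0, -0.4], [0, 0, -0.8], [0, 0, -0.9], [0, 0, -0.65], [-0.6, -0.15, 0]], turn=[[0, 0, 0], [0, 0, 0], [0, 0, 0], [0, 0, 0], [0, 0, 0]], hand=[0.4, 0.4, 0.4, 0.4, 0.4])

```text
time_s: 3.2
eef_pos: [0.4284, -0.2624, 0.1265]
tcp_rot: [[-0.003, -1.0, 0.006], [-1.0, 0.003, -0.008], [0.008, -0.006, -1.0]]
ft_force: [0.4, 0.7, -0.4]
opening: 0.62
```

Call:
servo_tool(translation=[[-0.9, -0.23, 0], [-0.9, -0.23, 0], [-0.9, -0.23, 0], [-0.9, -0.23, 0], [-0.9, -0.23, 0]], turn=[[0, 0, 0], [0, 0, 0], [0, 0, 0], [0, 0, 0], [0, 0, 0]], hand=[0.4, 0.4, 0.4, 0.4, 0.4])

```text
time_s: 3.7
eef_pos: [0.4724, -0.0769, 0.1216]
tcp_rot: [[-0.001, -1.0, 0.0], [-1.0, 0.001, -0.0], [0.0, -0.0, -1.0]]
ft_force: [1.0, -0.2, -0.5]
opening: 0.622
```

Call:
servo_tool(translation=[[-0.9, -0.23, 0], [-0.9, -0.23, 0], [-0.9, -0.23, 0], [-0.35, -0.1, 0], [0, 0, 0]], turn=[[0, 0, 0], [0, 0, 0], [0, 0, 0], [0, 0, 0], [0, 0, 0]], hand=[0.4, 0.4, 0.4, 0.4, 0.4])

```text
time_s: 4.2
eef_pos: [0.504, 0.0448, 0.1215]
tcp_rot: [[0.003, -1.0, -0.0], [-1.0, -0.003, -0.0], [0.0, 0.0, -1.0]]
ft_force: [0.1, 0.3, -1.0]
opening: 0.623
```

Call:
servo_tool(translation=[[0, 0, 0], [0, 0, 0]], turn=[[0, 0, 0], [0, 0, 0]], hand=[0.4, 0.4])

```text
time_s: 4.4
eef_pos: [0.5038, 0.0423, 0.1217]
tcp_rot: [[-0.002, -1.0, -0.0], [-1.0, 0.002, -0.0], [0.0, 0.0, -1.0]]
ft_force: [-0.1, -0.2, -1.8]
opening: 0.619
```

```bash
python3 - <<'E'
from h import *
o=env.get_obs();p=o['eef_pos'];print(p,o['opening'])
s=env.capture("scene")[:,:,::-1];t=env.capture("top")[:,:,::-1]
cv2.imwrite("pics/scene1.png",s);cv2.imwrite("pics/top1.png",t)
for n in("scene","top"):print(n,"tcp",proj(n,p),"post tip est",proj(n,[.505,.0435,.081]))
cv2.imwrite("pics/c4.png",np.hstack([cv2.resize(s[215:300,230:320],(450,425),interpolation=cv2.INTER_CUBIC),cv2.resize(t[210:270,225:275],(350,420),interpolation=cv2.INTER_CUBIC)[:420].copy() if 0 else cv2.resize(t[210:270,225:275],(350,425),interpolation=cv2.INTER_CUBIC)]))
E
```

```text
[0.50381529 0.0423063  0.1216805 ] 0.6194675475687078
scene tcp [[281.52519111 244.71892497]] post tip est [[280.52348427 256.04888287]]
top tcp [[247.30190728 236.29301997]] post tip est [[247.79596482 236.96762892]]
```

View pics/c4.png

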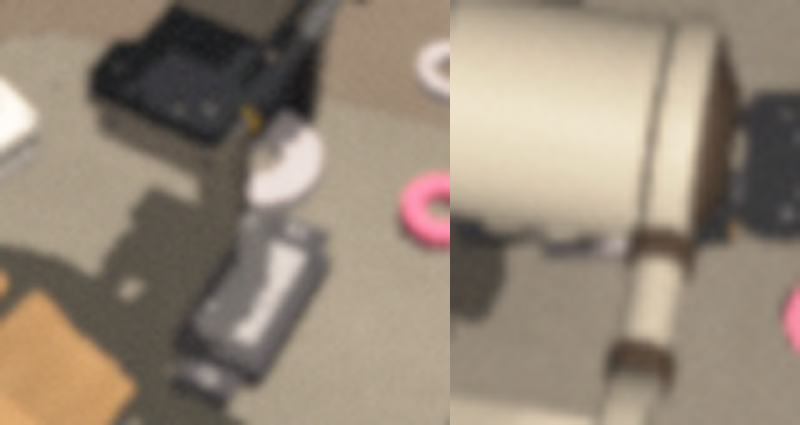

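The crop shows the collar held in the scene view near px (287,247), partly hidden by a finger. The top view is blocked by the arm. I'll overlay the predicted rims to measure the offset.

```bash
python3 - <<'E'
from h import *
s=cv2.imread("pics/scene1.png");s0=cv2.imread("pics/scene0.png")
x0,y0,k=262,230,14
def crop(im):return cv2.convertScaleAbs(cv2.resize(im[y0:y0+36,x0:x0+28*2-28+0 or x0+28],None,fx=k,fy=k,interpolation=cv2.INTER_CUBIC),alpha=1.4)
def draw(c,P,r,z,col):
    a=np.linspace(0,2*np.pi,60);q=proj("scene",np.c_[P[0]+r*np.cos(a),P[1]+r*np.sin(a),0*a+z])
    q=((q-[x0,y0]+.5)*k-.5).astype(int);cv2.polylines(c,[q],True,col,1)
a=crop(s);b=crop(s0)
for r in(.029,.011):draw(a,(.5038,.0423),r,.1213,(0,0,255))
draw(a,(.5038,.0423),.029,.1093,(255,0,0))
draw(b,(.505,.0435),.0055,.081,(0,0,255));draw(b,(.505,.0435),.008,.077,(0,255,0));draw(b,(.505,.0435),.014,.023,(255,0,0))
cv2.imwrite("pics/c5.png",np.hstack([a,b]))
E
```

```text
(no output)
```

View pics/c5.png

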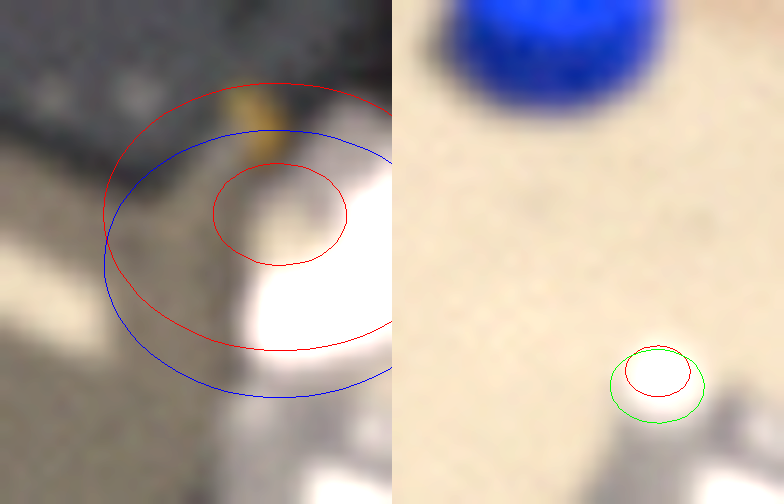

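The overlay agrees with the prediction to about 2 mm for the collar and about 1 mm for the tip at (0.505,0.0435). I'll lower it.

Call:
servo_tool(translation=[[-0.03, 0, 0.3], [0, 0, 0.3], [0, 0, 0.25], [0, 0, 0.2], [0, 0, 0]], turn=[[0, 0, 0], [0, 0, 0], [0, 0, 0], [0, 0, 0], [0, 0, 0]], hand=[0.4, 0.4, 0.4, 0.4, 0.4])

```text
time_s: 5.0
eef_pos: [0.5026, 0.0451, 0.0779]
tcp_rot: [[-0.0, -1.0, -0.003], [-1.0, 0.0, 0.001], [-0.001, 0.003, -1.0]]
ft_force: [-0.8, 0.2, -1.1]
opening: 0.623
```

Call:
servo_tool(translation=[[0, 0, 0.25], [0, 0, 0.25], [0, 0, 0.2], [0, 0, 0.15], [0, 0, 0]], turn=[[0, 0, 0], [0, 0, 0], [0, 0, 0], [0, 0, 0], [0, 0, 0]], hand=[0.4, 0.4, 0.4, 0.4, 0.4])

```text
time_s: 5.5
eef_pos: [0.5031, 0.045, 0.0446]
tcp_rot: [[-0.0, -1.0, -0.002], [-1.0, 0.0, 0.0], [-0.0, 0.002, -1.0]]
ft_force: [0.2, 0.9, -0.3]
opening: 0.624
```

Call:
servo_tool(translation=[[0, 0, 0.1], [0, 0, 0.1], [0, 0, 0.05], [0, 0, 0], [0, 0, 0]], turn=[[0, 0, 0], [0, 0, 0], [0, 0, 0], [0, 0, 0], [0, 0, 0]], hand=[0.4, 0.4, 0.4, 0.4, 0.4])

```text
time_s: 6.0
eef_pos: [0.5041, 0.0449, 0.0364]
tcp_rot: [[-0.0, -1.0, -0.0], [-1.0, 0.0, -0.0], [0.0, 0.0, -1.0]]
ft_force: [-2.5, -0.6, 6.2]
opening: 0.622
```

Call:
servo_tool(translation=[[0, 0, 0], [0, 0, 0], [0, 0, 0], [0, 0, -0.3], [0, 0, -0.6]], turn=[[0, 0, 0], [0, 0, 0], [0, 0, 0], [0, 0, 0], [0, 0, 0]], hand=[0.8, 0.8, 0.8, 0.8, 0.8])

```text
time_s: 6.5
eef_pos: [0.5024, 0.0451, 0.071]
tcp_rot: [[-0.0, -1.0, -0.004], [-1.0, 0.0, 0.001], [-0.001, 0.004, -1.0]]
ft_force: [-0.0, -0.6, -0.5]
opening: 0.801
```

Call:
servo_tool(translation=[[0, 0, -0.8], [0.8, 0, -0.8], [0.9, 0, 0], [0.9, 0.1, 0], [0.9, 0.15, 0]], turn=[[0, 0, 0], [0, 0, 0], [0, 0, 0], [0, 0, 0], [0, 0, 0]], hand=[0.8, 0.7, 0.62, 0.62, 0.62])

```text
time_s: 7.0
eef_pos: [0.4943, -0.0966, 0.1373]
tcp_rot: [[0.0, -1.0, 0.002], [-1.0, -0.0, -0.001], [0.001, -0.002, -1.0]]
ft_force: [0.4, -0.8, -0.4]
opening: 0.619
```

Call:
servo_tool(translation=[[0.9, 0.15, 0], [0.4, 0, 0], [0, 0, 0], [0, 0, 0]], turn=[[0, 0, 0], [0, 0, 0], [0, 0, 0], [0, 0, 0]], hand=[0.62, 0.62, 0.62, 0.62])

```text
time_s: 7.4
eef_pos: [0.4881, -0.1463, 0.136]
tcp_rot: [[-0.001, -1.0, 0.0], [-1.0, 0.001, 0.001], [-0.001, -0.0, -1.0]]
ft_force: [0.9, 0.5, 0.4]
opening: 0.619
```

```bash
python3 - <<'E'
from h import *
o=env.get_obs();p=o['eef_pos'];print(p,o['opening'])
s=env.capture("scene")[:,:,::-1]
cv2.imwrite("pics/scene2.png",s)
x0,y0,k=245,210,9
c=cv2.resize(s[y0:y0+85,x0:x0+85][:66,:],None,fx=k,fy=k,interpolation=cv2.INTER_CUBIC)
c=cv2.resize(s[y0:300,x0:340],None,fx=6,fy=6,interpolation=cv2.INTER_CUBIC);k=6
a=np.linspace(0,2*np.pi,60)
def draw(P,r,z,col):
    q=proj("scene",np.c_[P[0]+r*np.cos(a),P[1]+r*np.sin(a),0*a+z])
    cv2.polylines(c,[((q-[x0,y0]+.5)*k-.5).astype(int)],True,col,1)
draw((.505,.0435),.029,.035,(0,0,255));draw((.505,.0435),.029,.040,(255,0,0));draw(p,.002,p[2]+.0,(0,255,0))
draw((.4862,-.150),.021,.012,(0,0,255))
cv2.imwrite("pics/c6.png",c)
E
```

```text
[ 0.48812823 -0.14629781  0.1360061 ] 0.618979811637373
```

View pics/c6.png

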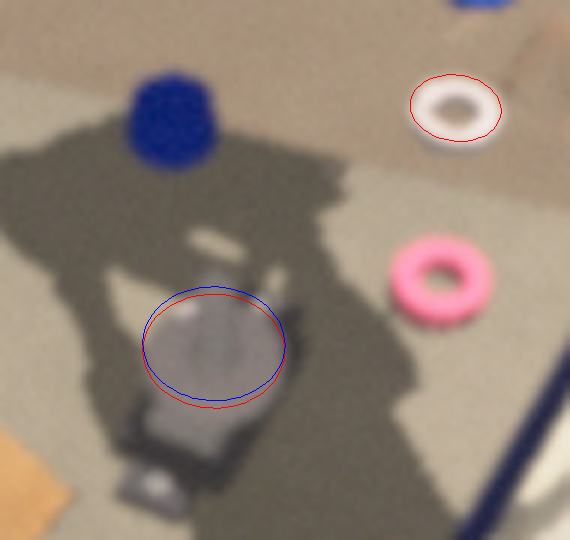

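The wide collar sits on the seat: its rim matches the home-height outline around (214,350). The narrow collar is undisturbed, with its rim on the red outline at (456,108).

Call:
servo_tool(translation=[[0.09, 0.04, 0.9], [0, 0, 0.9], [0, 0, 0.7], [0, 0, 0.4], [0, 0, 0.2]], turn=[[0, 0, 0], [0, 0, 0], [0, 0, 0], [0, 0, 0], [0, 0, 0]], hand=[0.62, 0.62, 0.62, 0.62, 0.62])

```text
time_s: 7.95
eef_pos: [0.4853, -0.1484, 0.01]
tcp_rot: [[0.002, -1.0, -0.003], [-1.0, -0.002, 0.002], [-0.002, 0.003, -1.0]]
ft_force: [-0.5, 0.6, 0.3]
opening: 0.618
```

Call:
servo_tool(translation=[[0, 0, 0], [0, 0, 0], [0, 0, 0], [0, 0, 0], [0, 0, 0]], turn=[[0, 0, 0], [0, 0, 0], [0, 0, 0], [0, 0, 0], [0, 0, 0]], hand=[0.62, 0.62, 0.5, 0.4, 0.3])

```text
time_s: 8.45
eef_pos: [0.4871, -0.151, 0.0129]
tcp_rot: [[-0.001, -1.0, 0.002], [-1.0, 0.001, -0.001], [0.001, -0.002, -1.0]]
ft_force: [-1.0, 1.1, 3.9]
opening: 0.441
```

Call:
servo_tool(translation=[[0, 0, 0], [0, 0, 0], [0, 0, 0], [0, 0, 0]], turn=[[0, 0, 0], [0, 0, 0], [0, 0, 0], [0, 0, 0]], hand=[0.25, 0.25, 0.25, 0.25])

```text
time_s: 8.85
eef_pos: [0.4871, -0.151, 0.0128]
tcp_rot: [[-0.001, -1.0, 0.002], [-1.0, 0.001, -0.001], [0.001, -0.002, -1.0]]
ft_force: [-0.0, 1.1, 6.7]
opening: 0.442
```

Call:
servo_tool(translation=[[0, 0, -0.4], [0, 0, -0.8], [0, 0, -0.9], [-0.5, 0, -0.7], [-0.9, -0.1, 0]], turn=[[0, 0, 0], [0, 0, 0], [0, 0, 0], [0, 0, 0], [0, 0, 0]], hand=[0.25, 0.25, 0.25, 0.25, 0.25])

```text
time_s: 9.35
eef_pos: [0.4933, -0.097, 0.1286]
tcp_rot: [[-0.004, -1.0, 0.008], [-1.0, 0.004, -0.005], [0.004, -0.008, -1.0]]
ft_force: [1.2, 0.5, -0.7]
opening: 0.443
```

Call:
servo_tool(translation=[[-0.9, -0.1, 0], [-0.9, -0.1, 0], [-0.9, -0.1, 0], [-0.77, -0.03, 0], [0, 0, 0]], turn=[[0, 0, 0], [0, 0, 0], [0, 0, 0], [0, 0, 0], [0, 0, 0]], hand=[0.25, 0.25, 0.25, 0.25, 0.25])

```text
time_s: 9.85
eef_pos: [0.503, 0.0471, 0.1235]
tcp_rot: [[0.004, -1.0, -0.001], [-1.0, -0.004, 0.001], [-0.001, 0.001, -1.0]]
ft_force: [0.5, -0.1, 0.6]
opening: 0.442
```

Call:
servo_tool(translation=[[0, 0, 0], [0, 0, 0], [0, 0, 0]], turn=[[0, 0, 0], [0, 0, 0], [0, 0, 0]], hand=[0.25, 0.25, 0.25])

```text
time_s: 10.15
eef_pos: [0.5036, 0.043, 0.1238]
tcp_rot: [[-0.002, -1.0, -0.0], [-1.0, 0.002, -0.0], [0.0, 0.0, -1.0]]
ft_force: [-0.6, -0.2, 0.3]
opening: 0.445
```

Call:
servo_tool(translation=[[-0.03, -0.05, 0.3], [0, 0, 0.3], [0, 0, 0.25], [0, 0, 0.2], [0, 0, 0]], turn=[[0, 0, 0], [0, 0, 0], [0, 0, 0], [0, 0, 0], [0, 0, 0]], hand=[0.25, 0.25, 0.25, 0.25, 0.25])

```text
time_s: 10.65
eef_pos: [0.5042, 0.0455, 0.0799]
tcp_rot: [[-0.0, -1.0, -0.004], [-1.0, 0.0, 0.001], [-0.001, 0.004, -1.0]]
ft_force: [0.0, 0.4, -0.2]
opening: 0.44
```

Call:
servo_tool(translation=[[0, 0, 0.2], [0, 0, 0.2], [0, 0, 0.15], [0, 0, 0.1], [0, 0, 0]], turn=[[0, 0, 0], [0, 0, 0], [0, 0, 0], [0, 0, 0], [0, 0, 0]], hand=[0.25, 0.25, 0.25, 0.25, 0.25])

```text
time_s: 11.15
eef_pos: [0.5051, 0.0454, 0.0551]
tcp_rot: [[-0.0, -1.0, -0.001], [-1.0, 0.0, 0.0], [-0.0, 0.001, -1.0]]
ft_force: [-0.1, -0.4, -0.6]
opening: 0.439
```

Call:
servo_tool(translation=[[0, 0, 0.08], [0, 0, 0.08], [0, 0, 0.04], [0, 0, 0], [0, 0, 0]], turn=[[0, 0, 0], [0, 0, 0], [0, 0, 0], [0, 0, 0], [0, 0, 0]], hand=[0.25, 0.25, 0.25, 0.25, 0.25])

```text
time_s: 11.65
eef_pos: [0.506, 0.0453, 0.0488]
tcp_rot: [[-0.0, -1.0, 0.0], [-1.0, 0.0, -0.0], [0.0, -0.0, -1.0]]
ft_force: [-2.6, -0.1, 7.8]
opening: 0.441
```

Call:
servo_tool(translation=[[0, 0, 0], [0, 0, 0], [0, 0, 0], [0, 0, -0.6], [0, 0, -0.9]], turn=[[0, 0, 0], [0, 0, 0], [0, 0, 0], [0, 0, 0], [0, 0, 0]], hand=[0.62, 0.62, 0.62, 0.62, 0.62])

```text
time_s: 12.15
eef_pos: [0.5033, 0.0456, 0.106]
tcp_rot: [[-0.001, -1.0, -0.006], [-1.0, 0.001, 0.001], [-0.001, 0.006, -1.0]]
ft_force: [0.8, -0.1, -0.1]
opening: 0.62
```

Call:
servo_tool(translation=[[0.8, 0.8, -0.5], [0.8, 0.8, 0], [0.8, 0.8, 0], [0, 0, 0]], turn=[[0, 0, 0], [0, 0, 0], [0, 0, 0], [0, 0, 0]], hand=[0.5, 0.5, 0.5, 0.5])

```text
time_s: 12.55
eef_pos: [0.4067, -0.0529, 0.1272]
tcp_rot: [[-0.005, -1.0, -0.002], [-1.0, 0.005, -0.001], [0.001, 0.002, -1.0]]
ft_force: [-0.0, -0.2, -0.1]
opening: 0.497
```

Call:
servo_tool(translation=[[0, 0, 0], [0, 0, 0]], turn=[[0, 0, 0], [0, 0, 0]], hand=[0.5, 0.5])

```text
time_s: 12.75
eef_pos: [0.4102, -0.0503, 0.128]
tcp_rot: [[0.0, -1.0, 0.001], [-1.0, -0.0, 0.0], [-0.0, -0.001, -1.0]]
ft_force: [0.5, 0.6, 0.1]
opening: 0.503
```

```bash
python3 - <<'E'
from h import *
o=env.get_obs();p=o['eef_pos'];print(p,o['opening'])
x0,y0,k=245,230,9
s=env.capture("scene")[:,:,::-1];t=env.capture("top")[:,:,::-1]
cv2.imwrite("pics/scene3.png",s);cv2.imwrite("pics/top3.png",t)
c=cv2.resize(s[y0:298,x0:310],None,fx=k,fy=k,interpolation=cv2.INTER_CUBIC)
c=cv2.convertScaleAbs(c,alpha=1.3)
a=np.linspace(0,2*np.pi,60)
def draw(P,r,z,col):
    q=proj("scene",np.c_[P[0]+r*np.cos(a),P[1]+r*np.sin(a),0*a+z])
    cv2.polylines(c,[((q-[x0,y0]+.5)*k-.5).astype(int)],True,col,1)
P=(.505,.0435)
draw(P,.0055,.081,(0,255,0));draw(P,.021,.047,(0,0,255));draw(P,.029,.035,(255,0,0));
cv2.imwrite("pics/c7.png",c)
E
```

```text
[ 0.41022575 -0.05028756  0.12796289] 0.5026740667929204
```

View pics/c7.png

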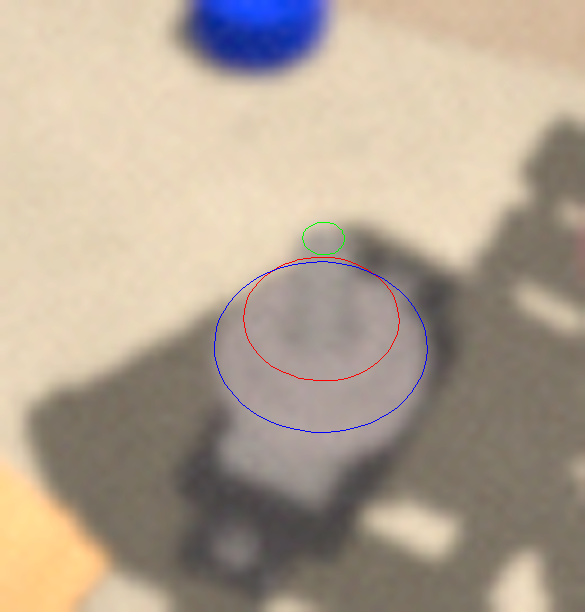

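The spindle stands upright and both collar rims lie on their home-height outlines (red and blue). The tip is at (323,238) as predicted. Now I'll grasp the post.

Call:
servo_tool(translation=[[-0.8, -0.8, 0], [-0.8, -0.8, 0], [-0.75, -0.77, 0], [0, 0, 0], [0, 0, 0]], turn=[[0, 0, 0], [0, 0, 0], [0, 0, 0], [0, 0, 0], [0, 0, 0]], hand=[0.5, 0.5, 0.5, 0.5, 0.5], grip_force=50)

```text
time_s: 13.35
eef_pos: [0.5046, 0.0446, 0.1272]
tcp_rot: [[0.003, -1.0, -0.001], [-1.0, -0.003, -0.0], [0.0, 0.001, -1.0]]
ft_force: [0.0, 0.4, -1.1]
opening: 0.503
```

Call:
servo_tool(translation=[[0, 0, 0.4], [0, 0, 0.5], [0, 0, 0.5], [0, 0, 0.25], [0, 0, 0]], turn=[[0, 0, 0], [0, 0, 0], [0, 0, 0], [0, 0, 0], [0, 0, 0]], hand=[0.5, 0.5, 0.5, 0.5, 0.5])

```text
time_s: 13.85
eef_pos: [0.5027, 0.0431, 0.0604]
tcp_rot: [[-0.001, -1.0, -0.003], [-1.0, 0.001, 0.0], [-0.0, 0.003, -1.0]]
ft_force: [0.7, 0.4, 0.4]
opening: 0.498
```

Call:
servo_tool(translation=[[0, 0, 0], [0, 0, 0]], turn=[[0, 0, 0], [0, 0, 0]], hand=[0.5, 0.5])

```text
time_s: 14.05
eef_pos: [0.5053, 0.043, 0.063]
tcp_rot: [[-0.001, -1.0, 0.002], [-1.0, 0.001, -0.0], [0.0, -0.002, -1.0]]
ft_force: [0.4, -0.2, 1.0]
opening: 0.499
```

```bash
python3 - <<'E'
from h import *
p=lambda X,Y:onz("scene",(X+.5)/9-.5+245,(Y+.5)/9-.5+230,.02)
a,b=p(222,465),p(322,500);print(a,b,np.hypot(*(b-a)[:2]),np.degrees(np.arctan2(*(b-a)[[1,0]])))
E
```

```text
[0.51353492 0.08191154 0.02      ] [0.48459983 0.07817523 0.02      ] 0.029175317387214572 -172.64226162680404
```

Call:
servo_tool(translation=[[0, 0, 0.1], [0, 0, 0], [0, 0, 0], [0, 0, 0], [0, 0, 0]], turn=[[0, 0, 0], [0, 0, 0], [0, 0, 0], [0, 0, 0], [0, 0, 0]], hand=[0.5, 0.4, 0.3, 0.2, 0.1])

```text
time_s: 14.55
eef_pos: [0.5045, 0.0435, 0.0579]
tcp_rot: [[-0.001, -1.0, 0.0], [-1.0, 0.001, 0.0], [-0.0, -0.0, -1.0]]
ft_force: [-1.0, 5.7, 3.8]
opening: 0.176
```

Call:
servo_tool(translation=[[0, 0, 0], [0, 0, 0], [0, 0, 0], [0, 0, 0], [0, 0, 0]], turn=[[0, 0, 0], [0, 0, 0], [0, 0, 0], [0, 0, 0], [0, 0, 0]], hand=[0, 0, 0, 0, 0])

```text
time_s: 15.05
eef_pos: [0.5044, 0.0435, 0.0578]
tcp_rot: [[-0.0, -1.0, -0.0], [-1.0, 0.0, 0.0], [-0.0, 0.0, -1.0]]
ft_force: [0.6, 2.8, -0.5]
opening: 0.161
```

Call:
servo_tool(translation=[[0, 0, -0.1], [0, 0, -0.2], [0, 0, -0.4], [0, 0, 0], [0, 0, 0]], turn=[[0, 0, 0], [0, 0, 0], [0, 0, 0], [0, 0, 0], [0, 0, 0]], hand=[0, 0, 0, 0, 0])

```text
time_s: 15.55
eef_pos: [0.5046, 0.0431, 0.086]
tcp_rot: [[-0.0, -1.0, 0.001], [-1.0, 0.0, -0.0], [0.0, -0.001, -1.0]]
ft_force: [-0.1, -0.3, -3.4]
opening: 0.163
```

Call:
servo_tool(translation=[[0, 0, -0.6], [0, 0, -0.7], [-0.4, 0, -0.37], [-0.85, 0, 0], [-0.85, 0, 0]], turn=[[0, 0, 0], [0, 0, 0], [0, 0, 0], [0, 0, 0], [0, 0, 0]], hand=[0, 0, 0, 0, 0])

```text
time_s: 16.05
eef_pos: [0.5044, 0.1278, 0.1525]
tcp_rot: [[-0.002, -1.0, 0.0], [-1.0, 0.002, -0.0], [0.0, -0.0, -1.0]]
ft_force: [0.2, -0.3, -4.3]
opening: 0.164
```

Call:
servo_tool(translation=[[-0.85, 0, 0], [-0.85, 0, 0], [-0.85, 0, 0], [-0.85, 0, 0], [-0.85, 0, 0]], turn=[[0, 0, 0], [0, 0, 0], [0, 0, 0], [0, 0, 0], [0, 0, 0]], hand=[0, 0, 0, 0, 0])

```text
time_s: 16.55
eef_pos: [0.5036, 0.2984, 0.1513]
tcp_rot: [[-0.0, -1.0, -0.002], [-1.0, 0.0, -0.001], [0.001, 0.002, -1.0]]
ft_force: [0.5, -0.2, -4.1]
opening: 0.16
```

Call:
servo_tool(translation=[[-0.6, 0, 0], [-0.25, 0, 0], [0, 0, 0], [0, 0, 0], [0, 0, 0]], turn=[[0, 0, 0], [0, 0, 0.12], [0, 0, 0.12], [0, 0, 0], [0, 0, 0]], hand=[0, 0, 0, 0, 0])

```text
time_s: 17.05
eef_pos: [0.5041, 0.3309, 0.1517]
tcp_rot: [[-0.236, -0.972, -0.001], [-0.972, 0.236, -0.001], [0.001, 0.001, -1.0]]
ft_force: [0.1, -0.1, -4.0]
opening: 0.167
```

Call:
servo_tool(translation=[[0, 0, 0], [0, 0, 0], [0, 0, 0]], turn=[[0, 0, 0], [0, 0, 0], [0, 0, 0]], hand=[0, 0, 0])

```text
time_s: 17.35
eef_pos: [0.5046, 0.3311, 0.1526]
tcp_rot: [[-0.238, -0.971, 0.0], [-0.971, 0.238, 0.0], [-0.0, -0.0, -1.0]]
ft_force: [0.5, 0.7, -3.9]
opening: 0.16
```

```bash
python3 - <<'E'
from h import *
o=env.get_obs();p=o['eef_pos'];print(p,o['opening'],o['tcp_rot'],o['ft_force'])
s=env.capture("scene")[:,:,::-1];t=env.capture("top")[:,:,::-1]
cv2.imwrite("pics/scene4.png",s);cv2.imwrite("pics/top4.png",t)
print(proj("scene",p),proj("scene",p-[0,0,.0518]))
cv2.imwrite("pics/c8.png",cv2.resize(s[270:400,130:260],(780,600)[:1]*2 if 0 else (600,600),interpolation=cv2.INTER_CUBIC))
E
```

```text
[0.50458138 0.33109147 0.15261475] 0.15996236337391964 [[-2.37815556e-01 -9.71310332e-01  1.49495088e-05]
 [-9.71310332e-01  2.37815556e-01  2.22633138e-05]
 [-2.51798125e-05 -9.22604999e-06 -1.00000000e+00]] [ 0.54836213  0.68038973 -3.87316122]
[[203.20649622 337.50309082]] [[206.35715586 350.901931  ]]
```

View pics/c8.png

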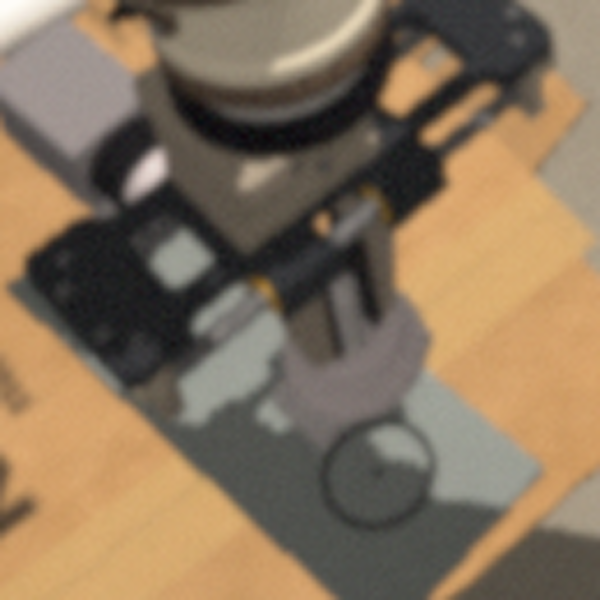

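The spindle hangs in front of the lens over the mark. The foot end peeks out below the wide collar at about (315,435). I'll fit the plate edges for stand yaw and overlay the foot model.

```bash
python3 - <<'E'
from h import *
def sat(n):
    im=cv2.imread(f"pics/{n}0.png").astype(float);return im[:,:,2]-im[:,:,0]
def edge(n,rows,xr):
    S=sat(n);pts=[]
    for v in rows:
        r=S[v,xr(v)-7:xr(v)+8];lo,hi=np.median(r[:4]),np.median(r[-4:]);m=(lo+hi)/2
        if hi-lo<25: continue
        i=np.where((r[:-1]<m)&(r[1:]>=m))[0]
        if len(i): i=i[0];pts.append((xr(v)-7+i+(m-r[i])/(r[i+1]-r[i]),v))
    P=np.array([onz(n,u,v,.01)[:2] for u,v in pts],np.float32)
    l=cv2.fitLine(P,cv2.DIST_HUBER,0,.01,.01).ravel();d=l[:2]*np.sign(l[0])
    print(n,len(P),"yaw",np.degrees(np.arctan2(d[1],d[0])),"dist mark->edge",(lambda w:w[0]*d[1]-w[1]*d[0])(np.array([.5045,.331])-l[2:]))
edge("top",range(188,252),lambda v:int(192-(v-185)*12.5/71))
edge("scene",range(322,368),lambda v:int(190+(v-320)*57/51+.5))
o=env.get_obs();p=o['eef_pos'];b=p-[0,0,.0518]
s=cv2.imread("pics/scene4.png");x0,y0,k=182,325,14
c0=cv2.convertScaleAbs(cv2.resize(s[y0:y0+43,x0:x0+28+8],None,fx=k//2*2-2,fy=12,interpolation=cv2.INTER_CUBIC),alpha=1.5);k=12
c1=c0.copy()
a=np.linspace(0,2*np.pi,60)
def pl(c,P,col):
    q=proj("scene",P);cv2.polylines(c,[((q-[x0,y0]+.5)*k-.5).astype(int)],True,col,1)
for c in(c1,):
    for z,col in((.017,(255,0,0)),(.029,(255,0,0))):pl(c,np.c_[b[0]+.029*np.cos(a),b[1]+.029*np.sin(a),0*a+b[2]+z],col)
    for yaw,col in((-10,(0,0,255)),(-5,(0,255,0))):
        t=np.radians(yaw);R=np.array([[np.cos(t),-np.sin(t)],[np.sin(t),np.cos(t)]])
        q=np.array([[15,31],[15,-31],[-15,-31],[-15,31]])/1e3@R.T
        for z in(0,.014):pl(c,np.c_[q+b[:2],np.full(4,b[2]+z)],col)
cv2.imwrite("pics/c9.png",np.hstack([c0[:,:400],c1[:,:400]]))
E
```

```text
top 64 yaw -9.343505 dist mark->edge -0.05101387520309077
scene 46 yaw -9.473054 dist mark->edge -0.04879575799057391
```

View pics/c9.png

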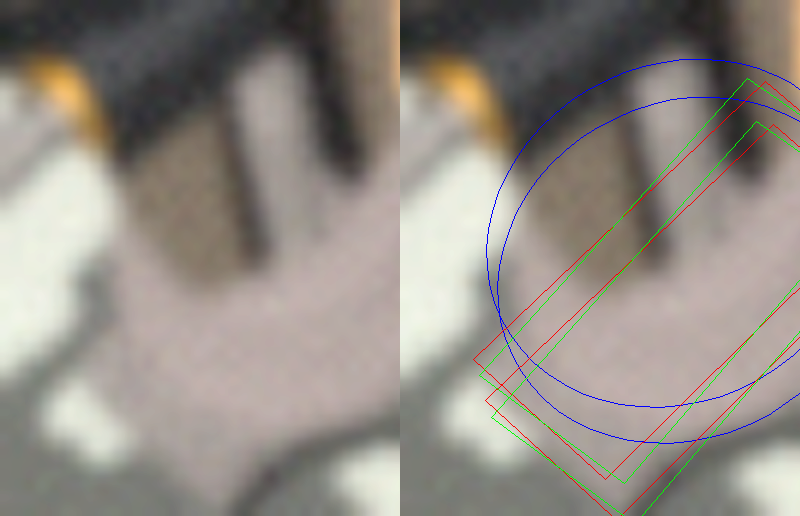

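```bash
cat > fit.py <<'E'
from h import *
from scipy.optimize import minimize
o=env.get_obs();p=o['eef_pos'];b0=p-[0,0,.0518]
im=np.mean([env.capture("scene").astype(float) for _ in range(8)],0)
x0,y0,x1,y1=184,346,222,376;k=8
D=(im[:,:,0]-im[:,:,1])[y0:y1,x0:x1]
a=np.linspace(0,2*np.pi,80)
circ=lambda r,z:np.c_[r*np.cos(a),r*np.sin(a),0*a+z]
def model(th,dx,dy):
    t=np.radians(th);R=np.array([[np.cos(t),-np.sin(t),0],[np.sin(t),np.cos(t),0],[0,0,1]])
    f=np.array([[i*.015,j*.031,z] for i in(1,-1) for j in(1,-1) for z in(0,.014)])@R.T
    m=np.zeros(((y1-y0)*k,(x1-x0)*k),np.uint8)
    for P in(f,np.r_[circ(.029,.017),circ(.029,.029)],np.r_[circ(.021,.029),circ(.021,.041)]):
        q=((proj("scene",P+b0+[dx,dy,0])-[x0,y0]+.5)*k-.5)
        cv2.fillConvexPoly(m,cv2.convexHull(np.round(q*16).astype(np.int32)),1,shift=4)
    m=cv2.resize(m.astype(np.float32),(x1-x0,y1-y0),interpolation=cv2.INTER_AREA)
    return cv2.GaussianBlur(m,(0,0),.7)
def cost(v):
    m=model(v[0],v[1]/1e3,v[2]/1e3).ravel();A=np.c_[m,1-m]
    c,*_=np.linalg.lstsq(A,D.ravel(),rcond=None);return np.mean((A@c-D.ravel())**2)
r=min((minimize(cost,[t,0,0],method="Nelder-Mead",options={"initial_simplex":[[t,0,0],[t+4,0,0],[t,2,0],[t,0,2]]}) for t in(-15,-8,-2)),key=lambda r:r.fun)
print("yaw,dx,dy mm",r.x,r.fun)
for t in range(-18,4,3):
    q=minimize(lambda v:cost([t,*v]),r.x[1:],method="Nelder-Mead");print(t,q.x.round(2),round(q.fun,3))
print(D.std(),o['time_s'],p,np.degrees(np.arctan2(o['tcp_rot'][1,0],o['tcp_rot'][0,0])))
m=cv2.resize(np.clip(np.hstack([D*6+60,model(*r.x[:1],*(r.x[1:]/1e3))*150]),0,255).astype(np.uint8),None,fx=8,fy=8,interpolation=cv2.INTER_NEAREST)
cv2.imwrite("pics/fit.png",m)
E
python3 fit.py
```

```text
yaw,dx,dy mm [-13.34722292  -1.39034523  -1.63394378] 1.7083308474732612
-18 [-1.64 -1.33] 1.82
-15 [-1.4  -1.63] 1.719
-12 [-1.17 -1.82] 1.736
-9 [-1.3  -1.72] 1.944
-6 [-0.73 -2.34] 2.182
-3 [-0.43 -2.73] 2.558
0 [-0.21 -2.27] 2.991
3 [-0.17 -2.87] 3.342
5.137304058190782 17.45 [0.50456999 0.33119294 0.15266053] -103.76586934454117
```

View pics/fit.png

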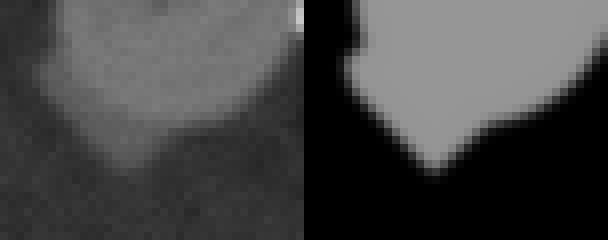

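The fit gives foot yaw of about -13±3°, against about -6 to -10 from the earlier estimates. I'll turn the tool by a known amount to see more of the foot and refit.

Call:
servo_tool(translation=[[0, 0, 0], [0, 0, 0], [0, 0, 0], [0, 0, 0], [0, 0, 0]], turn=[[0, 0, -0.12], [0, 0, -0.12], [0, 0, -0.12], [0, 0, -0.12], [0, 0, -0.12]], hand=[0, 0, 0, 0, 0])

```text
time_s: 18.35
eef_pos: [0.5045, 0.3313, 0.1526]
tcp_rot: [[0.357, -0.934, -0.0], [-0.934, -0.357, -0.0], [0.0, 0.0, -1.0]]
ft_force: [1.0, 0.4, -3.9]
opening: 0.159
```

Call:
servo_tool(translation=[[0, 0, 0], [0, 0, 0], [0, 0, 0], [0, 0, 0]], turn=[[0, 0, 0], [0, 0, 0], [0, 0, 0], [0, 0, 0]], hand=[0, 0, 0, 0])

```text
time_s: 18.75
eef_pos: [0.5045, 0.3313, 0.1526]
tcp_rot: [[0.351, -0.936, -0.0], [-0.936, -0.351, -0.0], [0.0, 0.0, -1.0]]
ft_force: [0.4, 0.4, -4.2]
opening: 0.161
```

```bash
sed -e 's/(-15,-8,-2)/(15,22,30)/;s/range(-18,4,3)/range(12,37,3)/' -e 's/fit.png/fit2.png/' fit.py > fit2.py; python3 fit2.py
```

```text
yaw,dx,dy mm [16.14443248 -1.05819107 -2.30702881] 9.51703840031278
12 [-1.06 -2.31] 9.687
15 [-1.05 -2.31] 9.534
18 [-0.99 -2.43] 9.551
21 [-0.57 -2.66] 9.687
24 [-0.3  -2.15] 9.966
27 [-0.2  -2.73] 10.321
30 [-0.01 -3.86] 10.771
33 [ 0.15 -2.93] 11.293
36 [ 0.57 -4.82] 11.781
4.69638135238372 18.75 [0.5045106  0.33131645 0.15260819] -69.45984563577144
```

```bash
cat > cap.py <<'E'
import sys,pickle
from h import *
o=env.get_obs();im=np.mean([env.capture("scene").astype(float) for _ in range(8)],0)
pickle.dump((o,im),open(f"v{sys.argv[1]}.pkl","wb"))
D=(im[:,:,0]-im[:,:,1])
print(o['time_s'],np.degrees(np.arctan2(o['tcp_rot'][1,0],o['tcp_rot'][0,0])))
for v in range(344,378,2): print(v,*[f"{x:3.0f}" for x in D[v,180:226:2]])
E
python3 cap.py 2
```

```text
19.15 -69.40416911536879
344   0   0   0  -0  -0  -0  -0  -0   0  -0   1   3   7   5   5   9  10   9  10   9  12  32  44
346  -2  -0  -2   0  -1  -1  -0  -1  -0  -1  -1   5   8   6   8   9  10   9   9   9  15  39  45
348  -1  -1  -1  -2   0  -0  -0   1  -0   0   3   7   8   8   9  10   9   8  10   8  14  37  43
350  -1  -1  -1  -2  -0   1   1  -0   1   1   4   8  10   9   9   9  10  10  10   9   5  14  37
352  -0   1   1   1  -0   0   0  -0   1   1   7  10  10   9  10  10   9  10  10   7   0  -2  13
354  -0   2   3   1  -0   0  -1  -1   0   2   8  10  10   9   9  10   9  10   7   2  -2  -2  -2
356   0   0   1  -1   0   0  -0  -0   0   5   8  10  10  10  10   9   9   7   3  -1  -2  -3  -3
358   2   1   0   0  -0   0   0  -0   2   6   8  10   9  10   9   9   6   1  -2  -2  -2  -3  -2
360   8   7   7   6   4   3   2   2   6   9   8   8   8   8   7   6   3  -2  -2  -2  -3  -4  -2
362   6   8   8   8   8   8   8   7   9   9   8   6   7   6   6   4  -0  -1  -1  -2  -2  -4  -3
364   0   1   2   3   4   6   8   7   8   8   8   6   6   6   6   4  -1  -1  -2  -3  -1  -2  -3
366  -1  -2  -1  -1  -0  -0   0   2   2   3   5   4   3   5   5   2  -2  -2  -2  -2  -2  -1  -2
368  -1  -2  -3  -1  -1  -1  -2  -2  -2  -1  -0  -0  -0   0  -0  -1  -3  -2  -2  -3  -2  -2  -1
370  -1  -2  -2  -2  -1  -1  -2  -2  -2  -1  -0  -1  -2  -1  -1  -1  -1  -1  -2  -2  -2  -2  -1
372  -2  -2  -1  -2  -1  -1  -2  -1  -0  -1  -0  -1  -2  -2  -2  -0  -1  -1  -1  -1  -1  -2   0
374  -2  -2  -2  -2  -2  -2  -1  -2  -2  -2  -1  -1  -1  -2  -2  -0  -1  -2  -1  -1  -1  -1  -1
376   1  -0  -2  -1  -1  -1  -2  -2  -3  -2  -1  -1  -1  -2  -0  -1  -2  -2  -2  -1  -1  -0  -1
```

Call:
servo_tool(translation=[[0, 0, 0], [0, 0, 0], [0, 0, 0], [0, 0, 0], [0, 0, 0]], turn=[[0, 0, 0.15], [0, 0, 0.15], [0, 0, 0.15], [0, 0, 0.15], [0, 0, 0.15]], hand=[0, 0, 0, 0, 0])

```text
time_s: 20.05
eef_pos: [0.5046, 0.3313, 0.1526]
tcp_rot: [[-0.386, -0.922, 0.0], [-0.922, 0.386, -0.0], [0.0, -0.0, -1.0]]
ft_force: [0.3, 0.3, -4.5]
opening: 0.162
```

Call:
servo_tool(translation=[[0, 0, 0], [0, 0, 0], [0, 0, 0], [0, 0, 0], [0, 0, 0]], turn=[[0, 0, 0.15], [0, 0, 0.15], [0, 0, 0], [0, 0, 0], [0, 0, 0]], hand=[0, 0, 0, 0, 0])

```text
time_s: 20.55
eef_pos: [0.5045, 0.3313, 0.1526]
tcp_rot: [[-0.635, -0.773, 0.0], [-0.773, 0.635, -0.0], [-0.0, -0.0, -1.0]]
ft_force: [-0.9, -0.2, -3.6]
opening: 0.168
```

```bash
python3 cap.py 3
```

```text
20.55 -129.413650715361
344  -2  -2  -1  -2  -2  -0   7   9   8   7   4   7   6   6   6   7  10  10   9   9  11  28  44
346  -2  -3  -2  -2  -3   2   9   9  10   8   6   8   7   8   8   8  10   9   8   9   9  18  40
348  -3  -3  -1  -2  -0   7  10   9  11  10   9   9  10  10  10   9  10   9  10   9   9  11  33
350  -2  -3  -2  -2  -1   6   9  10  10  10  10  10  10  10  10   9  10  10  10  11   8   7  26
352  -3  -3  -2  -2  -1   5   8  10  10  10   9  10  10  10  10  10  10  10  11   9   4   2  12
354  -3  -3  -3  -2  -2   2   8  10  10  10   9  10  10  10  10  10  10   9   9   6  -0  -3  -2
356  -2  -3  -4  -3  -2  -0   5   8   9  10  10  10   9  10  10   9  10  10   7   0  -2  -4  -3
358  -2  -2  -2  -3  -3  -1   4   7   9  10  10  10  10  11  10  10   9   7  -0  -2  -3  -4  -2
360  -3  -3  -2  -2  -1  -1   4   6   6   7   9   9   8   9   8   8   6   2  -2  -2  -3  -4  -3
362  -3  -2  -1  -1  -1  -2   2   5   3   1   1   1   2   3   2   1  -1  -0  -1  -1  -2  -4  -3
364  -2  -2  -1  -0  -2  -2  -1   0  -1  -0  -2  -0  -1   0  -1  -1  -0  -0  -2  -3  -1  -3  -4
366  -1  -1  -1  -1  -1  -2  -2  -1  -1  -2  -2  -1  -2  -2  -1  -1  -1  -3  -2  -1  -2  -1  -2
368  -1  -1  -3  -2   0  -2  -2  -2  -2  -2  -2  -1  -1  -0  -1  -2  -2  -1  -1  -2  -3  -1  -2
370  -1  -2  -2  -2  -1  -1  -2  -2  -1  -1  -1  -1  -1  -2  -2  -1  -1  -2  -2  -1  -3  -2  -2
372  -1  -2  -2  -1  -2  -0  -2  -1  -2  -2  -1  -2  -1  -2  -2  -1  -0  -2  -1  -2  -1  -1  -1
374  -2  -1  -3  -2  -2  -1  -1  -2  -2  -2  -1  -1  -0  -1  -2  -2  -1  -2  -1  -1  -1  -1  -2
376   1  -2  -2  -1  -1  -1  -2  -2  -2  -2  -0  -1  -1  -2  -1  -2  -2  -1  -2  -1  -2  -1  -1
```

Call:
servo_tool(translation=[[0, 0, 0], [0, 0, 0], [0, 0, 0], [0, 0, 0], [0, 0, 0]], turn=[[0, 0, -0.15], [0, 0, -0.15], [0, 0, -0.15], [0, 0, 0], [0, 0, 0]], hand=[0, 0, 0, 0, 0])

```text
time_s: 21.45
eef_pos: [0.5045, 0.3313, 0.1526]
tcp_rot: [[-0.241, -0.97, -0.0], [-0.97, 0.241, -0.0], [0.0, 0.0, -1.0]]
ft_force: [0.4, 0.3, -3.7]
opening: 0.159
```

```bash
python3 cap.py 1
```

```text
21.45 -103.97292205621473
344  -2  -3  -2  -1  -3  -0   7   8   8   9   9   6   4   6   6   9  10  10   8   9   9  17  40
346  -2  -2  -2  -2  -3   0   9   8   8   8   9   6   6   7   9  10  10  10   9  10  10  28  44
348  -2  -3  -2  -2  -2   1   9  10   8  10   9   9   9  10  10  10   9   9   8  10  12  34  44
350  -2  -3  -2  -3  -2   1   8  10   9  10   9  10  10   9  10  10  10  10  10   9   7  15  38
352  -3  -4  -2  -2  -1   3   8  10  10  10  10  10  10  10  10   9   9  10  10   8   2  -2  14
354  -3  -3  -2  -1   1   6   8  10   9  10  10  10  10  10   9  10  10  10   9   6  -1  -3  -2
356  -2  -1  -1  -1   1   5   6   8  10  10   9  10   9  10   9   9  10   9   5   0  -2  -3  -3
358  -1  -2  -2  -3  -2   2   6   6   8   9  10  10   9  10  11   9   8   5   1  -2  -3  -3  -2
360  -2  -1  -2  -2  -2  -2   2   5   6   6   8   9   9   9   8   7   4   1  -1  -1  -3  -4  -4
362  -3  -2  -0  -1  -2  -1  -1   3   6   6   6   5   5   2   1  -1  -2  -2  -2  -2  -2  -4  -3
364  -2  -2  -1  -1  -2  -2  -1   0   4   5   6   4   1  -1  -2  -2  -3  -3  -3  -2  -1  -2  -4
366  -1  -1  -2  -1  -1  -2  -2  -2   0   4   4   1  -1  -1  -1  -2  -2  -3  -3  -2  -2  -1  -3
368  -1  -2  -1  -2  -1  -2  -2  -2   0  -0   1  -0  -1  -1  -0  -2  -2  -3  -3  -2  -3  -2  -2
370  -1  -2  -1  -2  -2  -1  -1  -2  -2  -2  -0  -1  -2  -1  -1  -1  -2  -2  -1  -2  -3  -2  -1
372  -1  -2  -2  -2  -2  -2  -1  -2  -2  -1  -0  -1  -2  -1  -2  -1  -1  -2  -1  -1  -2  -1  -1
374  -2  -2  -2  -2  -2  -2  -3  -2  -2  -2  -1   0  -2  -1  -2  -2  -1  -2  -1  -2  -2   0  -2
376   1  -2  -2  -1  -2  -0  -2  -3  -2  -1  -2  -1  -1  -2  -2  -3  -2  -1  -2  -1  -1  -1  -2
```

```bash
cat > joint.py <<'E'
from h import *
import pickle
from scipy.optimize import minimize
x0,y0,x1,y1=184,350,218,376;k=8
a=np.linspace(0,2*np.pi,80)
circ=lambda r,z:np.c_[r*np.cos(a),r*np.sin(a),0*a+z]
V=[]
for n in(1,2,3):
    o,im=pickle.load(open(f"v{n}.pkl","rb"));D=(im[:,:,0]-im[:,:,1])[y0:y1,x0:x1]
    W=(D<13).astype(float)
    if n==2:W[:,:204-x0]=0
    V.append((o['eef_pos']-[0,0,.0518],np.degrees(np.arctan2(o['tcp_rot'][1,0],o['tcp_rot'][0,0])),D,W))
def model(b,th):
    t=np.radians(th);R=np.array([[np.cos(t),-np.sin(t),0],[np.sin(t),np.cos(t),0],[0,0,1]])
    f=np.array([[i*.015,j*.031,z] for i in(1,-1) for j in(1,-1) for z in(0,.014)])@R.T
    m=np.zeros(((y1-y0)*k,(x1-x0)*k),np.uint8);h=m.copy()
    for i,P in enumerate((f,np.r_[circ(.029,.017),circ(.029,.029)],np.r_[circ(.021,.029),circ(.021,.041)])):
        q=(proj("scene",P+b)-[x0,y0]+.5)*k-.5
        q=cv2.convexHull(np.round(q*16).astype(np.int32))
        cv2.fillConvexPoly(m,q,2 if i==0 else 1,shift=4)
    g=lambda z:cv2.GaussianBlur(cv2.resize(z.astype(np.float32),(x1-x0,y1-y0),interpolation=cv2.INTER_AREA),(0,0),.7).ravel()
    return np.c_[g(m==2),g(m==1),g(m==0)]
def cost(v,vs=(0,1,2)):
    s=0
    for i in vs:
        b,y,D,W=V[i];A=model(b+np.array([v[1],v[2],0])/1e3,y+v[0]);w=np.sqrt(W.ravel())[:,None]
        c,*_=np.linalg.lstsq(A*w,D.ravel()*w[:,0],rcond=None);s+=np.mean(((A@c-D.ravel())*w[:,0])**2)
    return s
for vs in((0,1,2),(0,),(1,),(2,)):
    r=min((minimize(cost,[t,-1,-2],args=(vs,),method="Nelder-Mead",options={"initial_simplex":[[t,-1,-2],[t+4,-1,-2],[t,1,-2],[t,-1,0]]}) for t in(86,92,98)),key=lambda r:r.fun)
    print(vs,r.x.round(2),r.fun.round(2))
for t in range(84,102,2):print(t,[round(cost([t,-1.2,-1.8],(i,)),2) for i in range(3)])
# foot before/after in holder, top0 foot rectangle (bright vs dark)
g=cv2.cvtColor(cv2.imread("pics/top0.png"),cv2.COLOR_BGR2GRAY)[225:252,230:270]
G=cv2.resize(g,None,fx=8,fy=8,interpolation=cv2.INTER_CUBIC)
for thr,inv,nm,z in((150,0,"foot",.02),(100,1,"holder",.012)):
    cs,_=cv2.findContours(((G>thr)^bool(inv)).astype(np.uint8),cv2.RETR_EXTERNAL,cv2.CHAIN_APPROX_NONE)
    q=max(cs,key=cv2.contourArea).reshape(-1,2);q=(q+.5)/8-.5+[230,225]
    P=np.array([onz("top",u,v,z)[:2] for u,v in q],np.float32);print(nm,cv2.minAreaRect(P))
E
python3 joint.py
```

```text
Traceback (most recent call last):
  File "joint.py", line 30, in <module>
    r=min((minimize(cost,[t,-1,-2],args=(vs,),method="Nelder-Mead",options={"initial_simplex":[[t,-1,-2],[t+4,-1,-2],[t,1,-2],[t,-1,0]]}) for t in(86,92,98)),key=lambda r:r.fun)
  File "joint.py", line 30, in <genexpr>
    r=min((minimize(cost,[t,-1,-2],args=(vs,),method="Nelder-Mead",options={"initial_simplex":[[t,-1,-2],[t+4,-1,-2],[t,1,-2],[t,-1,0]]}) for t in(86,92,98)),key=lambda r:r.fun)
           ~~~~~~~~^^^^^^^^^^^^^^^^^^^^^^^^^^^^^^^^^^^^^^^^^^^^^^^^^^^^^^^^^^^^^^^^^^^^^^^^^^^^^^^^^^^^^^^^^^^^^^^^^^^^^^^^^^^^^^^^^^^^^^
  File "joint.py", line 26, in cost
    b,y,D,W=V[i];A=model(b+np.array([v[1],v[2],0])/1e3,y+v[0]);w=np.sqrt(W.ravel())[:,None]
                   ~~~~~^^^^^^^^^^^^^^^^^^^^^^^^^^^^^^^^^^^^^^
  File "joint.py", line 18, in model
    q=(proj("scene",P+b)-[x0,y0]+.5)*k-.5
       ~~~~^^^^^^^^^^^^^
  File "h.py", line 11, in proj
    c,k=K(n);q=(np.atleast_2d(P)-c['eye'])@c['rotation']
        ~^^^
  File "h.py", line 4, in K
    c=env.get_calibration(n);return c,np.array([[c['fx'],0,c['cx']],[0,c['fy'],c['cy']],[0,0,1]])
ValueError: time passes only in moves, steps and waits
```

```bash
sed -i 's/^def K(n):/import functools\n@functools.cache\ndef K(n):/' h.py; python3 joint.py; python3 -c "
from h import *
print(env.get_obs()['time_s'])"
```

```text
(0, 1, 2) [90.91 -0.6  -0.67] 1.66
(0,) [91.31 -1.   -0.88] 0.49
(1,) [93.82  1.61  0.24] 0.18
(2,) [90.14 -1.32 -0.48] 0.56
84 [np.float64(1.0), np.float64(0.52), np.float64(1.06)]
86 [np.float64(0.82), np.float64(0.51), np.float64(0.92)]
88 [np.float64(0.7), np.float64(0.54), np.float64(0.83)]
90 [np.float64(0.61), np.float64(0.62), np.float64(0.78)]
92 [np.float64(0.63), np.float64(0.72), np.float64(0.8)]
94 [np.float64(0.69), np.float64(0.84), np.float64(0.83)]
96 [np.float64(0.81), np.float64(0.96), np.float64(0.88)]
98 [np.float64(0.97), np.float64(1.07), np.float64(0.96)]
100 [np.float64(1.14), np.float64(1.17), np.float64(1.04)]
foot ((0.5055972933769226, 0.043096430599689484), (0.03063797391951084, 0.060310300439596176), 2.7456326484680176)
holder ((0.5068994760513306, 0.044529058039188385), (0.0485856831073761, 0.11610664427280426), 3.0467686653137207)
21.85
```

Call:
servo_tool(translation=[[0, 0, 0], [0, 0, 0], [0, 0, 0], [0, 0, 0], [0, 0, 0]], turn=[[0, 0, -0.045], [0, 0, 0], [0, 0, 0], [0, 0, 0], [0, 0, 0]], hand=[0, 0, 0, 0, 0])

```text
time_s: 22.35
eef_pos: [0.5045, 0.3313, 0.1526]
tcp_rot: [[-0.195, -0.981, -0.0], [-0.981, 0.195, -0.0], [0.0, 0.0, -1.0]]
ft_force: [0.5, -0.4, -4.3]
opening: 0.165
```

Call:
servo_tool(translation=[[0, 0, 0], [0, 0, 0], [0, 0, 0], [0, 0, 0], [0, 0, 0]], turn=[[0, 0, 0], [0, 0, 0], [0, 0, 0], [0, 0, 0], [0, 0, 0]], hand=[0, 0, 0, 0, 0])

```text
time_s: 22.85
eef_pos: [0.5045, 0.3313, 0.1526]
tcp_rot: [[-0.194, -0.981, 0.0], [-0.981, 0.194, 0.0], [-0.0, -0.0, -1.0]]
ft_force: [-0.3, 0.3, -3.0]
opening: 0.159
```

```bash
python3 - <<'E'
from h import *
o=env.get_obs();print(o['time_s'],o['eef_pos'],np.degrees(np.arctan2(o['tcp_rot'][1,0],o['tcp_rot'][0,0])),abs(o['joint_vel']).max(),o['ft_force'],o['opening'])
# other things unchanged?
s=env.capture("scene")[:,:,::-1].astype(float);r=cv2.imread("pics/scene0.png").astype(float)
for n,(x,y) in dict(tape=(221,240),nose=(289,199),cap=(273,230),pink=(318,257),blue=(325,206)).items():
    print(n,abs(s-r)[y-8:y+8,x-8:x+8].mean().round(1))
print(env.job_done())
E
```

```text
22.85 [0.50452749 0.33131386 0.15260649] -101.20051018381596 0.001551271242823729 [-0.30878004  0.31061535 -2.96894525] 0.15875695468614479
tape 92.8
nose 97.1
cap 59.5
pink 5.9
blue 46.6
the job is handed in; nothing more can be done
None
```

I fitted the wide collar and then the narrow one onto the spindle, lifted it by the bare top of its post, and handed the job in at 22.9 s. The arm was still holding it in front of the lens; no verdict was reported.

**What the last checks showed:**
- **Collars home:** Each collar stopped on a light contact of 6–8 N, about 1 mm above the height I had calculated. Both rims matched the home-height outlines in the picture afterwards.
- **Centring and height:** The spindle is within about 1–2 mm of the point above the ring mark, and the tool height puts the seam at about 130 mm. The tool was vertical and essentially still, and the wrist force matched the weight of the loaded spindle.
- **Squareness:** This is the least certain check. The stand's yaw measured -9.3° and -9.5° from the two cameras. Estimates of how the foot sits in the grip disagreed: 90.1° to 93.8° in the final fits and 97° from an earlier rough reading. Two earlier fits gave 90.4° and 85.6°, the second spoiled by something else in the picture. I set it for 92°, so the foot should be square to within about 2°.

**Not confirmed:**
- **Bystanders:** My final image comparison showed only the pink ring unchanged. It showed large differences at the tape measure, nose cone, blue cap and one blue ring. I think the arm or its shadow covered them in that picture, but I didn't verify that. I kept clear of all of them, and the blue cap was still in place in a picture taken just before the spindle was lifted.
- **Camera stand:** No contact force showed up while moving there, but I had no pictures left for a last look.

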